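# Catch the round cutter popping out of the sprung dispenser

## Task

Press the release pad of the cutter dispenser fully down with one finger, with the other finger standing in the lane as a stop, so that the round cutter pops forward off its seat and is caught in the lane before it runs off the open end. Do not grip or lift the cutter, and leave the pot, the eraser and the wooden rib beside the dispenser alone. Finish while still holding: the finger stays there keeping the popped cutter at rest against its spring, about 1 to 5 cm out of its seat and flat on the lane floor.

Things in the scene. Friction and masses are not known exactly. Their poses are not given: they have to be found in the camera images.
- dispenser: Fixed wooden base with an open-topped lane along its x axis; the cutter is pushed towards -x, roughly to the robot (turned up to 0.45 rad). Origin on the table under the centre of the cutter's seat, z up. Lane floor 18 mm above the table; lane y=-26 to +26 mm, aluminium walls 5 mm thick, tops 40 mm above the table. Spring housing at x=+46 to +66 mm, 54 mm high.
- release_top (a point): Centre of the top of the ribbed aluminium release pad, 28 x 28 mm, at dispenser x=-58, y=-62 mm; 36 mm above the table, 26 mm when fully down. Pad and lane centre are 62 mm apart: one finger of an opened gripper can press it while the other stands in the lane, then 8 mm off its floor. Wooden block round the pad: x=-82 to -18, y=-82 to -31, 24 mm high.
- release (a joint): Downward travel of the release pad, 0 = up, 0.010 m = fully down. Needs about 2 to 6 N, then meets a hard stop; it stays where it is pushed. A steel pawl in the lane (x=-25.5 to -31.5 mm, 8 mm high) goes down with it and frees the cutter at about 8 mm travel.
- cutter: Round steel cutter with a closed flat top and a wooden disc on it, 48 mm across, 22 mm high, 0.04 kg, solid to the touch, standing loose in the lane; origin at the centre of its underside, at dispenser x=0 when seated. Its front is 24 mm ahead (-x) of its origin. When freed it slides towards -x at about 40 to 50 mm/s; a finger in the lane stops it.
- pusher: Aluminium follower plate behind the cutter, 44 mm wide, 19 mm high; origin at the foot of its front face, at dispenser x=+24.5 mm to begin with. A damped spring drives it towards -x with 3 to 4 N over 85 mm, enough to push an unstopped cutter off the open end.
- lane_end (a point): Middle of the open end of the lane, at floor height (dispenser x=-82, y=0, z=18 mm).
- pot: Bystander: small grey-brown clay pot, 59 mm across, 58 mm high, loose; origin at the centre of its underside; on the +y side of the dispenser.
- rubber: Bystander: eraser 19 x 40 x 12 mm, loose; origin at the centre of its underside; on the -y side of the dispenser.
- rib: Bystander: half-moon wooden rib (scraper) 40 x 89 x 8 mm, loose; origin at the centre of its underside; behind the dispenser.
There are look-alikes about, which are no part of the job. Leave any yellow look-alike of the cutter alone.

How it is judged:
On the way, in this order (a step that is already met when the one before it is completed fails the run):
1. the release pad is pressed down (value of joint release above 0.007 m).
2. the cutter has popped forward and a finger is stopping it in the lane (x of cutter in the frame of dispenser between -0.05 and -0.01 m and contact force between the fingers and cutter above 0.5 N), for 0.2 s.
At the end, for the whole second after the job is handed in: The release pad is down (over 7 mm); the cutter is at rest, flat on the lane floor (within 4 mm and 0.15 rad), 10 to 50 mm ahead of its seat, pressed by the spring pusher on one side and held by a finger (over 0.5 N each) (all of step 2 and value of joint release above 0.007 m and contact force between pusher and cutter above 0.5 N and linear speed of cutter below 0.01 m/s and z of cutter in the frame of dispenser between 0.014 and 0.022 m and angle between cutter's own z axis and vertical below 0.15 rad); the arm keeps its last pose, push and grip.
It fails at once if the cutter runs to the open end of the lane (x of cutter in the frame of dispenser below -0.06 m).
It fails at once if the cutter is lifted or tipped (z of cutter in the frame of dispenser above 0.028 m or angle between cutter's own z axis and vertical above 0.4 rad).
It fails at once if the cutter is gripped hard (over 25 N) (contact force between the fingers and cutter above 25 N).
It fails at once if a bystander is moved more than 15 mm (distance of any of pot, rubber, rib from where it was at the start of the episode above 0.015 m).
It also fails if it takes over 32 s, if anything falls off the work surface, if the arm or the gripper's body presses on something with over 40 N, if the wrist force passes 120 N, or if a joint passes its speed limit or range.

## Robot

A 6-joint arm with a two-finger parallel gripper is mounted at the origin on a cart in front of the work surface, level with it; the furniture and walls round the work are solid. World frame = base frame: x ahead of the robot, y to its left, z up, the work surface at z = 0. Lengths are in m, angles in rad, forces in N, time in s.
With the tool pointing down it reaches from about 0.35 to 0.775 m from the base axis. Payload 7.3 kg.
Tool frame: the origin (TCP) lies at the very end of the fingers, on their centre line; the grasp point (between the pads) lies 19 mm behind it (robot.tcp_to_grasp is the distance from the TCP to the grasp point, in m); z points along the fingers, y is the direction in which the jaws open and shut (so a half turn about z gives the same grasp; the last joint's range is limited). The gripper opens to 92 mm and grips with 3 to 60 N. Pads are 19 mm wide; open, the fingers measure 130 mm over their backs; the gripper's body (75 mm by 190 mm) begins 47 mm behind the grasp point.
Start: joints at [-1.385, 0.342, 1.524, -0, 1.275, -0.146], TCP at [0.171, -0.496, 0.227] pointing down, gripper open.
Joint ranges: [-2.53, 2.53], [-0.77, 2.02], [0.04, 2.7], [-1, 4.14], [0.28, 2.66], [-3.11, 3.11]. Speed limits (rad/s): [2.57, 2.57, 3.14, 3.14, 3.14, 3.14].

## Interface

Orientations are given as [roll, pitch, yaw] about the fixed x, y, z axes, in that order (R = Rz(yaw) Ry(pitch) Rx(roll)).
In Python, from cell import robot gives the robot as it stands.
- The arm moves only by the tool arm_command, never from a script. Its argument "motion" is a list that holds one entry, the list of rows, each a list of 7 numbers: the turn, a rotation vector about the tool's x, y, z in units of 90 degrees (1.0 is 90 degrees), then the shift along the tool's x, y, z in units of 30 cm (1.0 is 30 cm), then the opening, from -1 (shut) to 1 (fully open). In form: [[[wx, wy, wz, tx, ty, tz, grip], ...]]. A call has 1 to 8 rows; each row is the pose to reach, as a shift and turn from the pose commanded when the call began, along the tool's axes at that moment; what a row does not reach only later rows make up. A row lasts 1/10 s, in which the tool goes at most 50 mm and 8.59 degrees, less where a joint would pass 70% of its speed; a pose out of reach is approached as far as the arm can. A call with a number of a shift or a turn outside -1 to 1 is refused whole. A call with a gripper value outside its range is refused whole. The fingers move at their own pace and stop on an object; "grip_force" is the grip in N (left out, the last holds). Time passes only in rows, so rows that repeat a pose let the fingers close. It gives the time, the measured TCP pose, the force and the opening at its end, in the units of the state.
- robot.observe(): the state, without advancing time (a new reading comes with each control period).
- robot.read_camera(name): name is "scene" or "top"; returns a dict with "image" (420x560x3 uint8, red, green, blue), "z_map" (420x560 float32, m along the optical axis (not along the pixel's ray), 0 where there is no reading), "fov_y" (degrees; the focal length in pixels is half the picture's height over the tangent of half this angle, whatever the lens; pixels are square), "cx", "cy" (the principal point, pixels), "cam_to_world" (4x4, takes a point from camera to world coordinates). Camera axes: x right, y down, z forward; pixel columns grow to the right and rows downward; lengths in m; the calibration is good to about 2 mm. A picture is of the moment at which its call begins.
- robot.hand_in(): hands the job in, once; it reports no verdict.
The state is a dict: "time": time; "qpos": joint angles; "qvel": joint speeds; "joint_efforts": joint torques, N m; "tool_pos": TCP position; "tool_rot": TCP orientation; "contact_force": force on the tool from outside, world axes, zero at the start; "torque": the same for the moment, N m; "opening": finger opening in m.
Only numpy, scipy, OpenCV 4.12 (cv2) and the standard library are available. Lean on these libraries where they do the work, as an engineer would, in place of code of your own. Each camera call takes 0.05 s, during which the arm holds its last target.

## Working session

There is one attempt and no reset: what is moved stays moved. The work goes in short steps, Python scripts to look and compute and a tool call to move; the robot and the scene stay as the last step left them, time stands still between calls to the robot, and variables do not carry over. Pictures are saved under pics/ and viewed, and the job is handed in when it is done.

Besides the shell and the picture viewer there is one more tool, called after ">>>" by a JSON object that holds its "fn" and its "kwargs", one argument or row to a line. arm_command: Moves the arm, as the interface text tells. Its arguments: {"type":"object","properties":{"motion":{"type":"array"},"grip_force":{"type":"number"}},"required":["motion"]}

```bash
ls; mkdir -p pics
python3 - <<'E'
from cell import robot
import cv2,numpy as np
s=robot.observe()
for k in s: print(k,np.round(s[k],4))
for n in("scene","top"):
    c=robot.read_camera(n)
    cv2.imwrite(f"pics/{n}0.png",c["image"][:,:,::-1])
    np.savez(f"pics/{n}0.npz",**c)
    print(n,c["fov_y"],c["cx"],c["cy"],np.round(c["cam_to_world"],3))
E
```

```text
pics
time 0.0
qpos [-1.385   0.3427  1.525   0.      1.2754 -0.146 ]
qvel [-0.0009 -0.0004 -0.0016  0.      0.0014 -0.0002]
joint_efforts [-9.00000e-04 -4.31244e+01 -2.44219e+01  7.17000e-02  5.60000e-02
 -1.00000e-04]
tool_pos [ 0.171 -0.496  0.226]
tool_rot [-3.1401e+00 -2.0000e-04  3.3180e-01]
contact_force [ 0.7952 -0.2733  0.3423]
torque [ 0.0111 -0.0112  0.0396]
opening 0.0917
scene 52.08965429318926 285.7837039239644 213.11490826900553 [[-0.724 -0.369  0.583  0.033]
 [-0.69   0.381 -0.615  0.776]
 [ 0.005 -0.847 -0.531  0.518]
 [ 0.     0.     0.     1.   ]]
top 42.043514722086016 282.87969214221425 209.99199431104594 [[ 0.005 -0.977  0.212  0.349]
 [-1.    -0.003  0.006  0.262]
 [-0.005 -0.212 -0.977  0.901]
 [ 0.     0.     0.     1.   ]]
```

View pics/scene0.png

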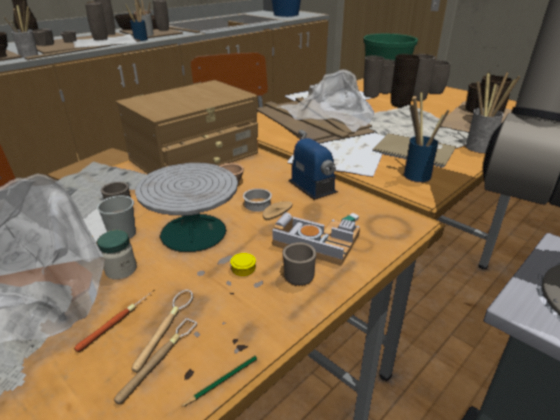

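View pics/top0.png

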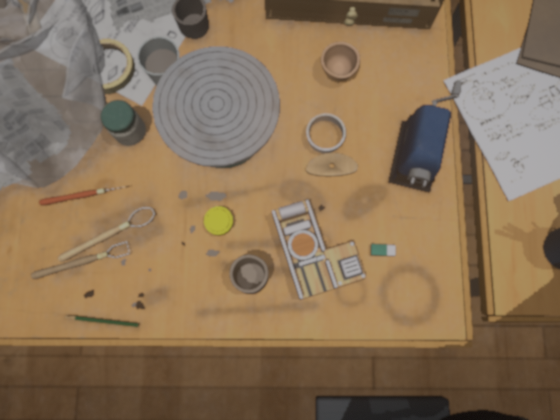

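Candidates for the cutter in the top view are the orange-brown disc in the dispenser at (303,245), the yellow disc at (218,221), the empty ring at (325,132) and the clay bowl at (340,62). The one in the lane at (303,245) fits the description. The release pad is at about (349,267). I'll check both in a close crop.

```bash
cat > h.py <<'E'
import numpy as np,cv2
def load(n): return dict(np.load(f"pics/{n}.npz"))
def f(c): return c["image"].shape[0]/2/np.tan(np.radians(float(c["fov_y"]))/2)
def ray(c,uv,z):
    T=c["cam_to_world"]; d=T[:3,:3]@np.array([(uv[0]-c["cx"])/f(c),(uv[1]-c["cy"])/f(c),1.]); o=T[:3,3]
    return o+d*(z-o[2])/d[2]
def proj(c,p):
    T=c["cam_to_world"]; q=T[:3,:3].T@(np.asarray(p)-T[:3,3]); return q[:2]/q[2]*f(c)+[c["cx"],c["cy"]]
def cloud(c):
    z=c["z_map"]; v,u=np.mgrid[:z.shape[0],:z.shape[1]]
    P=np.stack([(u-c["cx"])/f(c)*z,(v-c["cy"])/f(c)*z,z],-1)
    return P@c["cam_to_world"][:3,:3].T+c["cam_to_world"][:3,3]
E
python3 - <<'E'
from h import *
for n,(x,y,w,h) in {"top0":(255,190,150,115),"scene0":(260,200,120,95)}.items():
    c=load(n); im=c["image"][y:y+h,x:x+w,::-1]
    cv2.imwrite(f"pics/{n}_crop.png",cv2.resize(im,None,fx=5,fy=5,interpolation=cv2.INTER_CUBIC))
    P=cloud(c)
    if n=="top0":
        Z=P[...,2]; print(np.round(Z[200:305:5,265:375:5]*1000).astype(int))
E
```

```text
[[ -1  -2  -1   2  -1   0  -1   1  37   1   0  -3  -1   0  -2   0  -1  -3
   -2   1   2   1]
 [  0  -1  -2  -1  47  53  52  51  47   1  -4  -3  -2  -1  -1  -1  -1   0
   -3   0   0  -2]
 [  1   0  42  52  53  54  53 901  46  41  -4   0  -3   0  -1   1  -2   0
   -3   0  -3  -2]
 [ -1  -2  40  48  54  46  39  27  18  38  -4  -2   1   0  -1  -1   3  -2
   -2  -2  -2  -1]
 [ -3  -2  39  36  19  16  27  27  34  18  -3   1   0  -1  -2   1  -1  -1
   -1  -1  -3   0]
 [  0  -2  12  19  18  37  38  37  36  36  38  -3  -1  -2   0  -2  -4  -3
    0  -1   1   0]
 [  0  -2   1  40  38  36  39  37  40  20  41  -1  -3  -3  -1  -3  -2  -2
   -1  -4   0  -1]
 [  2   0   0  40  22  16  40  41  38  35  17  -2   2  -1   0  -4  -1  -2
   -4  -1  -1   1]
 [ -1  -1  -1  17  14  39  40  39  38  41  37  38  -2  -2   0   1   0  -2
    1   1  -2   0]
 [ -3   0  -1  -1  41  40  40  40  42  41  37  38  -1   1   0  23  25  21
   -1   0  -1   6]
 [  1  -1   2   0  43  39  42  39  40  39  35  16  25  25  25  25  21  24
   25   1  -1   6]
 [  2   1  -1  -5  24  16  37  39  37  38  20  21  22  24  25  25  26  20
   
[... 153 characters left out ...]
5  16  17  23  24  25  36  38
   34  22  -1  -3]
 [ 60  -2  -4   3  -1  27  18  22  16  16  18  17  18  37  23  25  35  36
   38  34   1   1]
 [ 58   1   1  -1   0  -1  39  18  17  18  19  19  19  37  23  22  34  33
   22  23  20   1]
 [ 56   0   1   2  -3   0  40  19  18  17  19  18  18  20  22  24  24  27
   22   0  -2   0]
 [  1   0  -3   2   1  -1  37  18  15  16  15  22  17  17  38  22  -2  -1
   -2   1  -1  -2]
 [  0   0  -1   1  -2   0  -2  41  21  19  20  20  18   0  -2  -3  -1  -1
   -1  -2   1  -1]
 [ -3   0  -1   1   2   0   0  40  18  16  -3   0  -1  -1  -4  -1  -1  -2
   -2   0   0  -4]
 [  0  -1   2  -2  -2  -1   0  -3  -3  -2   0   2  -1   4   1   1  -3   1
   -3   0  -1   2]]
```

View pics/top0_crop.png

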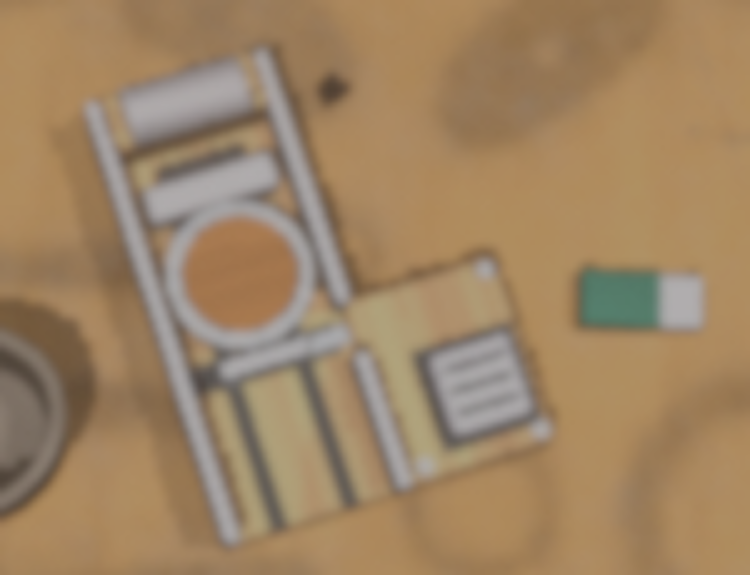

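View pics/scene0_crop.png

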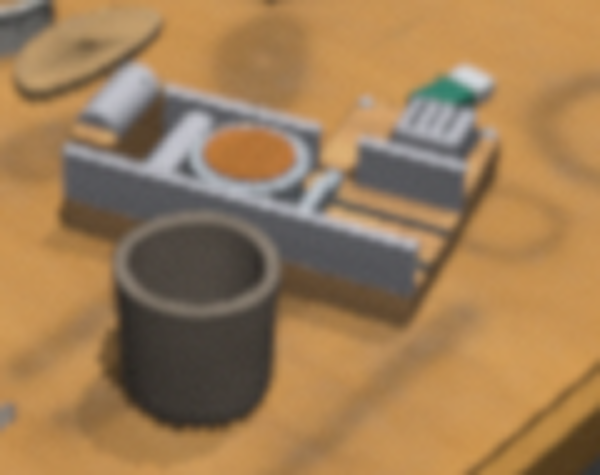

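The crop confirms the choice. The cutter is the orange disc with a steel rim at (302.5,244.5), and the pawl bar lies in front of it at (311,260). The ribbed pad is at (351,267), the pot is left of the dispenser, and the eraser is at (383,249). Next I'll work out the dispenser pose.

Run:
```python
from h import *
for n in("top0","scene0"):
    c=load(n); im=c["image"]; hsv=cv2.cvtColor(im,cv2.COLOR_RGB2HSV); P=cloud(c); f0=f(c)
    x0,y0,x1,y1=(255,190,405,305) if n=="top0" else (255,195,385,295)
    sub=hsv[y0:y1,x0:x1]; 
    m=((sub[...,0]<13)&(sub[...,1]>125)&(P[y0:y1,x0:x1,2]>.03)).astype(np.uint8)
    k,l,st,ce=cv2.connectedComponentsWithStats(m); i=1+np.argmax(st[1:,4])
    uv=ce[i]+[x0,y0]; print(n,"disc",uv,st[i],ray(c,uv,.040))
    # wall/pad: gray low-sat
    g=((sub[...,1]<60)&(sub[...,2]>110)).astype(np.uint8)
    k,l,st,ce=cv2.connectedComponentsWithStats(g)
    for i in range(1,k):
        if st[i,4]>15: print(i,st[i],ce[i]+[x0,y0], np.round(ray(c,ce[i]+[x0,y0],.036),4))
    vis=cv2.resize(g*255,None,fx=5,fy=5); cv2.imwrite(f"pics/{n}_g.png",vis)
# yaw from manual edge points on top view, crop px ->full
c=load("top0")
F=lambda a,z:ray(c,((np.array(a)+.5)/5-.5+[255,190]),z)
for nm,a,b,z in [("+y wall outer",(86,105),(222,545),.04),("+y wall inner",(103,103),(242,540),.04),("-y wall inner",(255,55),(337,305),.04),("-y wall outer",(275,48),(350,297),.04)]:
    A,B=F(a,z),F(b,z); d=A-B; print(nm,A,B,np.degrees(np.arctan2(d[1],d[0])),np.linalg.norm(d))
for nm,a,z in[("pad c",(482,386),.036),("pad corners",(425,352),.036),("",(508,330),.036),("",(535,418),.036),("",(452,442),.036)]: print(nm,F(a,z))
```

```text
Traceback (most recent call last):
ValueError: attempt to get argmax of an empty sequence
```

Run:
```python
from h import *
for n,q in(("top0",(302,244)),("scene0",(310,231))):
    c=load(n); im=c["image"]; hsv=cv2.cvtColor(im,cv2.COLOR_RGB2HSV); P=cloud(c)
    x0,y0,x1,y1=(255,190,405,305) if n=="top0" else (255,195,385,295)
    sub=hsv[y0:y1,x0:x1]; print(n,"hsv at disc",hsv[q[1],q[0]],"table",sub[3,3])
    m=((abs(sub[...,0].astype(int)-int(hsv[q[1],q[0],0]))<4)&(sub[...,1]>hsv[q[1],q[0],1]-35)&(P[y0:y1,x0:x1,2]>.03)).astype(np.uint8)
    k,l,st,ce=cv2.connectedComponentsWithStats(m); i=l[q[1]-y0,q[0]-x0]
    uv=ce[i]+[x0,y0]; print(n,"disc",uv,st[i],ray(c,uv,.040))
    g=((sub[...,1]<70)&(sub[...,2]>100)).astype(np.uint8)
    k,l,st,ce=cv2.connectedComponentsWithStats(g)
    for i in range(1,k):
        if st[i,4]>15: print(i,st[i],ce[i]+[x0,y0], np.round(ray(c,ce[i]+[x0,y0],.036),4))
    cv2.imwrite(f"pics/{n}_g.png",cv2.resize(g*255,None,fx=5,fy=5))
c=load("top0")
F=lambda a,z:ray(c,((np.array(a)+.5)/5-.5+[255,190]),z)
for nm,a,b,z in [("+y wall outer",(86,105),(222,545),.04),("+y wall inner",(103,103),(242,540),.04),("-y wall inner",(255,55),(337,305),.04),("-y wall outer",(275,48),(350,297),.04)]:
    A,B=F(a,z),F(b,z); d=A-B; print(nm,A,B,np.degrees(np.arctan2(d[1],d[0])),np.linalg.norm(d))
for nm,a,z in[("pad c",(482,386),.036),("pad corners",(425,352),.036),("",(508,330),.036),("",(535,418),.036),("",(452,442),.036)]: print(nm,F(a,z))
```

```text
top0 hsv at disc [ 14 134 162] table [ 17 117 172]
top0 disc [302.55898876 244.19101124] [ 37  44  22  21 356] [0.48064786 0.23574342 0.04      ]
1 [  17    9   71  100 2025] [304.26518519 249.40641975] [0.4729 0.2329 0.036 ]
2 [ 24  11  27  19 328] [291.99695122 209.8597561 ] [0.5373 0.2526 0.036 ]
3 [95 51  4  5 17] [351.52941176 243.35294118] [0.4829 0.1574 0.036 ]
4 [116  54  25  12 184] [385.74456522 249.55434783] [0.4731 0.1031 0.036 ]
5 [ 83  65  28  25 445] [350.47640449 267.2741573 ] [0.4447 0.1599 0.036 ]
6 [  0  66  13  36 295] [260.25762712 273.90169492] [0.4336 0.3026 0.036 ]
scene0 hsv at disc [ 15 177 179] table [ 16  89 123]
scene0 disc [309.48695652 230.32173913] [ 47  31  16   9 115] [0.47972231 0.23593497 0.04      ]
1 [ 0  0  8  3 17] [257.58823529 196.23529412] [0.6568 0.2099 0.036 ]
2 [ 0  0 16  9 51] [263.60784314 200.        ] [0.635  0.2121 0.036 ]
3 [ 0 10 14  6 39] [260.05128205 208.23076923] [0.6152 0.2417 0.036 ]
4 [ 17  17  73  45 792] [304.00631313 230.72727273] [0.4904 0.2401 0.036 ]
5 [ 77  18  27  26 279] [346.82437276 224.92114695] [0.4417 0.1641 0.036 ]
14 [ 28  47  34  21 211] [299.69668246 251.92890995] [0.4501 0.2975 0.036 ]
16 [ 0 86  7  6 24] [257.91666667 283.83333333] [0.4415 0.4113 0.036 ]
+y wall outer [0.53513253 0.28516739 0.04      ] [0.39507538 0.24153426 0.04      ] 17.303798124955133 0.146696468315656
+y wall inner [0.53581183 0.27969019 0.04      ] [0.3966431  0.23530098 0.04      ] 17.69058525750297 0.14607648178554825
-y wall inner [0.5518807  0.23061622 0.04      ] [0.47050405 0.20494018 0.04      ] 17.511574000001865 0.08533123213306099
-y wall outer [0.55423112 0.22413214 0.04      ] [0.47307797 0.20078823 0.04      ] 16.048013268651967 0.0844438960931229
pad c [0.44541954 0.15905201 0.036     ]
pad corners [0.45614889 0.17690344 0.036     ]
 [0.4632759  0.15040292 0.036     ]
 [0.43537431 0.14254442 0.036     ]
 [0.4277106  0.16888747 0.036     ]
```

View pics/top0_g.png

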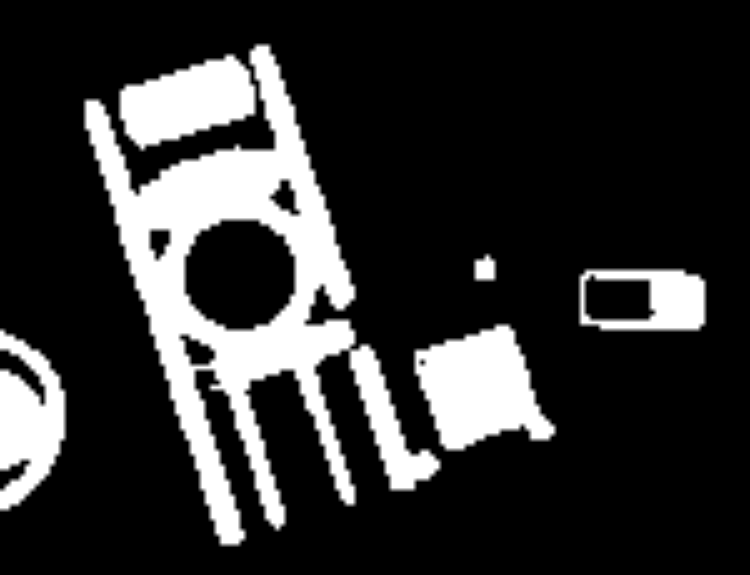

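Run:
```python
from h import *
for n in("top0","scene0"):
    c=load(n); P=cloud(c).reshape(-1,3); ok=(c["z_map"].ravel()>0)&(P[:,0]>.05)&(P[:,0]<.75)&(P[:,1]>-.8)&(P[:,1]<.45)&(P[:,2]>.07)
    Q=P[ok]; H=np.zeros((14,25)); np.maximum.at(H,(((Q[:,0]-.05)/.05).astype(int),((Q[:,1]+.8)/.05).astype(int)),Q[:,2])
    print(n,"rows x from .05, cols y from -.8 (cm)"); print(np.round(H*100).astype(int))
```

```text
top0 rows x from .05, cols y from -.8 (cm)
[[ 0  0  0  0  0  0  0  0  0  0  0  0  0  0  0  0  0  0  0  0  0  0  0  0
   0]
 [ 0  0  0  0  0  0  0  0  0  0  0  0  0  0  0  0  0  0  0  0  0  0  0  0
   0]
 [ 0  0  0  0  0  0  0  0  0  0  0  0  0  0  0  0  0  0  0  0  0  0  0  0
   0]
 [ 0  0  0  0  0  0  0  0  0  0  0  0  0  0  0 24  0 24  0  0  0  0  0  0
   0]
 [ 0  0  0  0  0  0  0  0  0  0  0  0  0  0  0 24 26 25  0  0  0  0  0  0
   0]
 [ 0  0  0  0  0  0  0  0  0  0  0  0  0  0  0  0  0  0  0  0  0  0  0  0
   0]
 [ 0  0  0  0  0  0  0  0  0  0  0  0  0  0  0  0  0  0  0  0  0  0  0  0
   0]
 [ 0  0  0  0  0  0  0  0  0  0  0  0  0  0  0  0  0  0  0  0  0  0  0  0
   0]
 [ 0  0  0  0  0  0  0  0  0  0  0  0  0  0  0  0  0  0  0  0  0  0  0  0
   0]
 [ 0  0  0  0  0  0  0  0  0  0  0  0  0  0  0  0  0  0  0  0  0  0  0  0
   0]
 [ 0  0  0  0  0  0  0  0  0  0  0  0  0  0  0  0 11 11  0  0  0  0 12 12
  12]
 [ 0  0  0  0  0  0  0  0  0  0  0  0  0  0  0  0 12 12  0  0  0 12 12 12
  12]
 [ 0  0  0  0  0  0  0  0  0  0  0  0  0  0  0  0 12 12  0  0  0 12 12 12
  12]
 [ 0  0  0  0  0 
[... 529 characters left out ...]
 0  0  0  0  0  0  0  0  0  0  0  0  0  0  0  0  0  0
   0]
 [ 0  0  0  0  0 22 10  0  0  0  0  0  0  0  0  0  0  0  0  0  0  0  0  0
   0]
 [ 0  0  0  0 17 22 11  0  0  0  0 18 10  0  0  0  0  0  0  0  0  0  0  0
   0]
 [ 0 16 16 16 18 21 19  0  0  0  0 18 20  0  0  0  0  0  0  0  0  0  0  0
   0]
 [ 0 16 16 16  0  0  0  0  0  0  0 21 21  0  0  0  0  0  0  0  0  0  0  0
   0]
 [10 10  0  0  0  0  0  0  0  0  0  0  0  0  0  0 11 10  0  0  0  0 12 12
  12]
 [10  0  0  0  0  0  0  0  0  0  0  0  0  0  0  0 12 12  0  0  0 12 12 12
  12]
 [ 0  0  0  0  0  0  0  0  0  0  0  0  0  0  0 11 12 11  0  0  0 12 12 12
  12]
 [ 0  0  0  0  0  0  0  0  0  0  0  0  0  0  0 12 12  0  0  0  0 12 12 12
  12]]
```

>>> {"fn": "arm_command", "kwargs": {
  "motion": [
    [[0,0,0,0.03,-0.03,-0.1,0],[0,0,0,0.12,-0.11,-0.2,0],[0,0,0,0.26,-0.24,-0.26,0],[0,0,0,0.4,-0.37,-0.27,0],[0,0,0,0.54,-0.5,-0.27,0],[0,0,0,0.68,-0.63,-0.27,0],[0,0,0,0.82,-0.75,-0.27,0],[0,0,0,0.97,-0.88,-0.27,0]]
  ]
}}

```text
time: 0.9
tool_pos: [0.3373, -0.1905, 0.3077]
tool_rot: [3.141, -0.0, 0.331]
contact_force: [1.2, -0.4, 0.6]
opening: 0.0458
```

>>> {"fn": "arm_command", "kwargs": {
  "motion": [
    [[0,0,0,0.08,-0.13,0,0],[0,0,0,0.16,-0.26,0,0],[0,0,0,0.24,-0.4,0,0],[0,0,0.01,0.32,-0.53,0.1,0],[0,0,0.01,0.4,-0.66,0.2,0],[0,0,0.016,0.48,-0.79,0.3,0],[0,0,0.016,0.55,-0.9,0.4,0],[0,0,0.016,0.6,-0.98,0.5,0]]
  ]
}}

```text
time: 1.7
tool_pos: [0.411, 0.1431, 0.1601]
tool_rot: [3.141, -0.002, 0.308]
contact_force: [1.0, 0.1, 0.6]
opening: 0.0461
```

>>> {"fn": "arm_command", "kwargs": {
  "motion": [
    [[0,0,0,0,0,0,0],[0,0,0,0,0,0,0]]
  ]
}}

```text
time: 1.9
tool_pos: [0.4099, 0.1413, 0.1601]
tool_rot: [-3.142, 0.003, 0.309]
contact_force: [0.0, -1.2, 0.4]
opening: 0.0456
```

Run:
```python
from cell import robot
import cv2,numpy as np
from h import *
for n in("scene","top"):
    c=robot.read_camera(n); np.savez(f"pics/{n}1.npz",**c)
    x,y,w,h=(250,150,140,105) if n=="scene" else (230,160,150,112)
    cv2.imwrite(f"pics/{n}1.png",cv2.resize(c["image"][y:y+h,x:x+w,::-1],None,fx=5,fy=5,interpolation=cv2.INTER_CUBIC))
s=robot.observe()
for k in s: print(k,np.round(s[k],4))
```

```text
time 2.0
qpos [ 1.5250e-01  2.4850e-01  1.8580e+00 -4.0000e-04  1.0337e+00  1.4173e+00]
qvel [-0.0155 -0.0177 -0.0032  0.0003 -0.0022  0.0041]
joint_efforts [ 6.40300e-01 -3.39678e+01 -2.09061e+01  7.32000e-02 -6.48000e-02
 -2.00000e-03]
tool_pos [0.4111 0.1404 0.1617]
tool_rot [ 3.141e+00 -1.300e-03  3.062e-01]
contact_force [-0.1933 -0.5403  0.239 ]
torque [ 0.0043 -0.034  -0.018 ]
opening 0.0458
```

View pics/scene1.png

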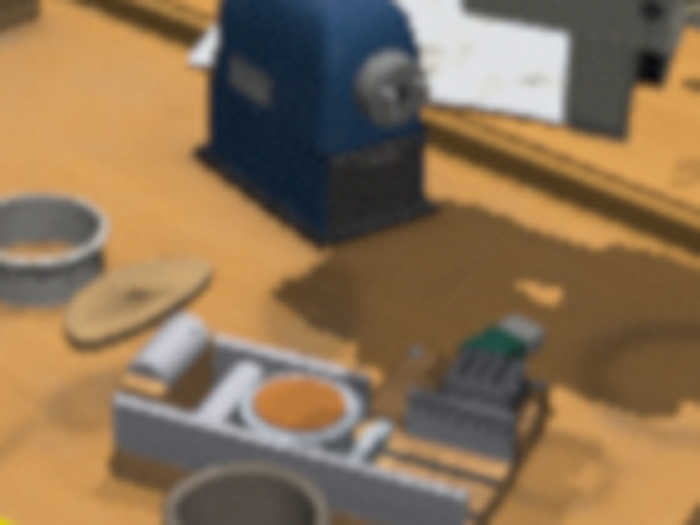

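View pics/top1.png

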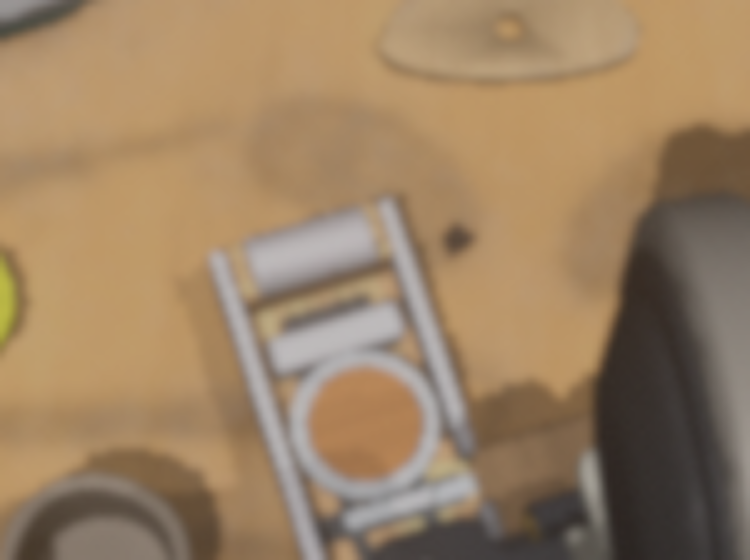

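>>> {"fn": "arm_command", "kwargs": {
  "motion": [
    [[0,0,0,0.06,-0.065,0.05,0],[0,0,0,0.123,-0.129,0.15,0],[0,0,0,0.123,-0.129,0.25,0],[0,0,0,0.123,-0.129,0.3,0],[0,0,0,0.123,-0.129,0.3,0],[0,0,0,0.123,-0.129,0.3,0]]
  ]
}}

```text
time: 2.6
tool_pos: [0.4351, 0.1883, 0.0722]
tool_rot: [3.141, -0.002, 0.305]
contact_force: [0.4, 0.5, 1.0]
opening: 0.0458
```

Run:
```python
from cell import robot
import cv2,numpy as np
from h import *
for n in("scene","top"):
    c=robot.read_camera(n); np.savez(f"pics/{n}2.npz",**c)
    x,y,w,h=(250,150,140,105) if n=="scene" else (230,190,150,112)
    cv2.imwrite(f"pics/{n}2.png",cv2.resize(c["image"][y:y+h,x:x+w,::-1],None,fx=5,fy=5,interpolation=cv2.INTER_CUBIC))
s=robot.observe()
for k in s: print(k,np.round(s[k],4))
e=np.array([np.cos(.306),np.sin(.306)]);o=np.array([.4803,.2357])
d=np.array(s["tool_pos"])[:2]-o; print("local",d@e,d@[-e[1],e[0]])
```

```text
time 2.7
qpos [ 2.4730e-01  4.4370e-01  1.8637e+00 -1.0000e-04  8.3080e-01  1.5127e+00]
qvel [ 0.0068  0.0002  0.0043 -0.0011 -0.0033  0.0001]
joint_efforts [-5.67000e-02 -4.09905e+01 -1.73891e+01  2.73000e-02 -7.00000e-02
 -3.10000e-03]
tool_pos [0.4354 0.1887 0.0726]
tool_rot [ 3.1413 -0.0034  0.3055]
contact_force [ 0.4032  0.0374 -0.9646]
torque [ 0.0051 -0.0083 -0.0147]
opening 0.046
local -0.056975273799396806 -0.031319308337911314
```

View pics/scene2.png

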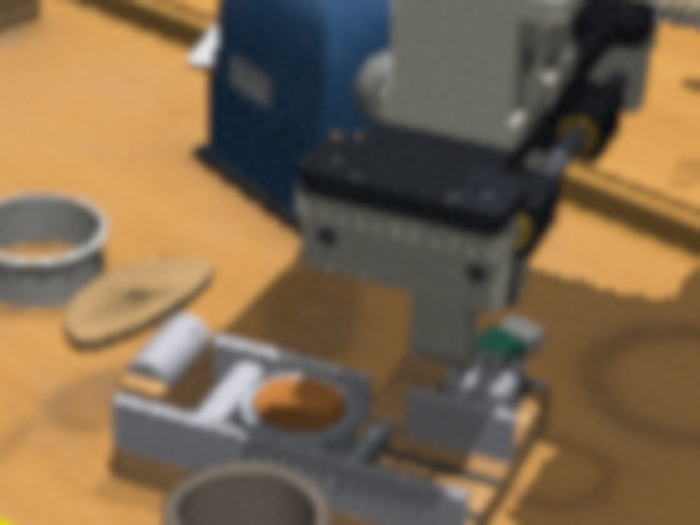

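View pics/top2.png

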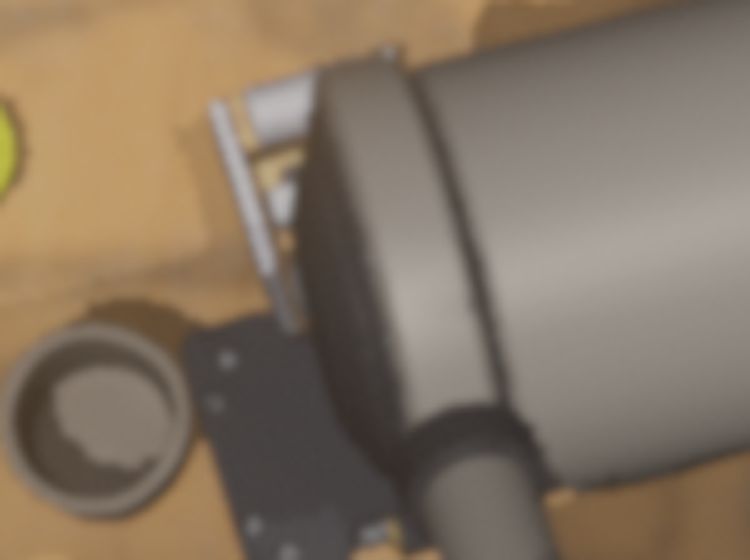

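Run:
```python
from h import *
e=np.array([np.cos(.306),np.sin(.306)]);n=np.array([-e[1],e[0]]);o=np.array([.4803,.2357])
c=load("scene2")
for lx in(-.0665,-.0475):
  for ly in(-.0083,.0012,.0107):
    print(lx,ly,(proj(c,[*(o+lx*e+ly*n),.0726])-[250,150])*5)
P=cloud(c); 
for v,u in((215,337),(218,337),(220,337),(217,334),(217,341),(217,344)):
    p=P[v,u]; d=p[:2]-o; print(u,v,"local",np.round([d@e,d@n,p[2]],4))
# pot & body clearance
c=load("top2"); P=cloud(c); p=P[230:295,232:270]; q=p[p[...,2]>.05]; d=q[:,:2]-o; L=d@e; Y=d@n
print("pot local y range",Y[(q[:,2]<.065)].min(),np.median(L)); b=q[:,2]>.07; print("body",Y[b].max(),q[b,2].min())
```

```text
-0.0665 -0.0083 [470.02095709 362.7617627 ]
-0.0665 0.0012 [461.48851388 375.23401616]
-0.0665 0.0107 [452.80111118 387.93278081]
-0.0475 -0.0083 [422.75418729 350.52657894]
-0.0475 0.0012 [413.8740036  362.78162692]
-0.0475 0.0107 [404.83395487 375.25729577]
337 215 local [-0.0571  0.0089  0.0966]
337 218 local [-0.0574  0.0085  0.0899]
337 220 local [-0.058   0.0093  0.0861]
334 217 local [-0.0518  0.0094  0.0909]
341 217 local [-0.0653  0.0097  0.095 ]
344 217 local [-0.0674 -0.0019  0.0889]
pot local y range 0.06540205661491974 -0.024272230655525494
body 0.06428111012550608 0.1770829916811879
```

Run:
```python
from h import *
e=np.array([np.cos(.306),np.sin(.306)]);n=np.array([-e[1],e[0]]);o=np.array([.4803,.2357])
c=load("scene2"); P=cloud(c); d=P[...,:2]-o
print(np.round(P[212:232,328:350,2]*1000).astype(int))
print(np.round((d@n)[212:232,328:350]*1000).astype(int))
x,y,w,h=300,190,70,55
cv2.imwrite("pics/s2z.png",cv2.resize(np.clip(c["image"][y:y+h,x:x+w,::-1]*1.3,0,255).astype(np.uint8),None,fx=10,fy=10,interpolation=cv2.INTER_CUBIC))
```

```text
[[ -1  -1  -2  -1 101 102 101 104 102 518 104 105 106 106 106 106 102  99
  138 138 139 139]
 [  1  -1  -1   0  98  99  99 100 103 101 102 103 104 103 104 102 100  96
    0  -1   0  -1]
 [ -1  -3   0  -1  97  96  96  99  98  99 100  99 100 101 104 100  97  -2
   -1  -2   0  -2]
 [ -1   0  -1  -1  95  95  96  96  96  97  97  99  99  98  99  99  94  -3
    0   1  12  11]
 [ -1  -1   0   0  92  92  93  94  95  95  95  96  97  97  98  95  91  -1
   13  11  12  10]
 [ -2  -1   0  -2  89  90  91  92  90  93  93  94  95  95  94  93  89  11
   11  11  11  11]
 [ -2  -3  -1  87  86  88  88  88  90  90  92  90  92  92  93  91  87  11
   10  10  11  11]
 [  0  -1  -1  83  85  86  87  87  87  87  89  89  90  89  93  88  85  11
   10  11  10  11]
 [  0  -1   0  23  79 518  81  83  85  86  86  87  87  87  88  85  82  36
   36  12  11  10]
 [  1  -1  -2  24  25  75  76  77  78  80  82  85  85  86  87  82  79  37
   36  36  35  36]
 [ -2  -1  23  24  23  24  24  23  72  73  76  78  79  81  83  80  76  37
   36  37  36  36]
 [ -1  23  23  23  24  23  24  23  23 518  24  23  72  74  77  78  74  36
   
[... 2361 characters left out ...]
-56  -58]
 [ -56  -55  -55  -56  -58  -58  -60  -59  -62  -61  -49  -49  -48  -49
   -50  -49  -49  -53  -54  -58  -56  -55]
 [ -50  -51  -52  -52  -53  -55  -58  -57  -58  -60  -49  -47  -48  -48
   -51  -49  -49  -50  -50  -50  -51  -52]
 [ -49  -46  -50  651  -29  -29  -30  -31  -55  -56  -48  -48  -47  -49
   -47  -50  -48  -49  -47  -47  -50  -50]
 [ -44  -46  -49  -28  -25  -26  -28  -28  -29  -31  -29  -32  -47  -51
   -49  -47  -49  -47  -48  -47  -50  -50]
 [ -39  -41  -41  -29  -24  -25  -25  -27  -27  -26  -26  -29  -27  -30
   -29  -48  -52  -48  -48  651  -49  -48]
 [ -38  -37  -39  -27  -26  -27  -26  -26  -28  -27  -26  -26  -24  -28
   -29  -28  -28  -31  -32  -46  -45  -51]]
```

View pics/s2z.png

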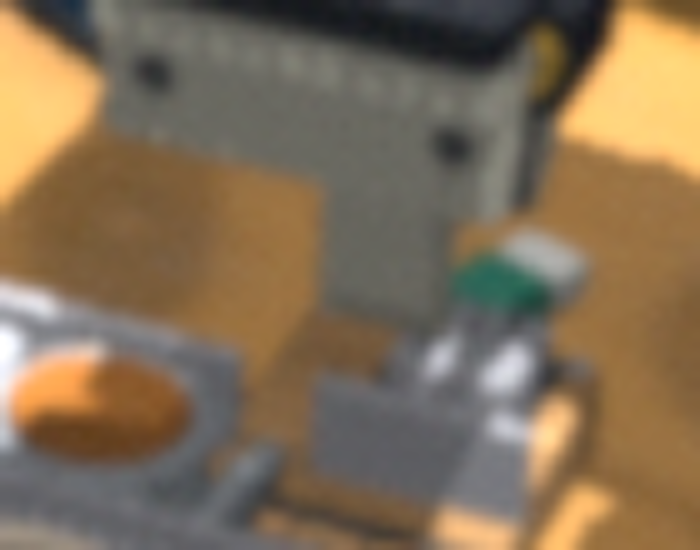

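Run:
```python
from h import *
e=np.array([np.cos(.306),np.sin(.306)]);n=np.array([-e[1],e[0]]);o=np.array([.4803,.2357])
c=load("scene2"); P=cloud(c); d=P[...,:2]-o
for u,v in((312,201),(318,203),(325,205),(330,206),(314,198),(325,203),(333,212),(333,208)):
    p=P[v,u]; q=p[:2]-o; print(u,v,np.round([q@e,q@n,p[2],p[2]-.0726],4))
```

```text
312 201 [-0.0252  0.0556  0.1426  0.07  ]
318 203 [-0.0368  0.0564  0.142   0.0694]
325 205 [-0.0495  0.0558  0.1411  0.0685]
330 206 [-0.0585  0.0556  0.1414  0.0688]
314 198 [-0.0291  0.0565  0.15    0.0774]
325 203 [-0.0491  0.0553  0.1448  0.0722]
333 212 [-0.0496  0.0107  0.102   0.0294]
333 208 [-0.0641  0.0556  0.139   0.0664]
```

>>> {"fn": "arm_command", "kwargs": {
  "motion": [
    [[0,0,0,0,0,0,0.22],[0,0,0,0,0,0,0.22],[0,0,0,0,0,0,0.22]]
  ]
}}

```text
time: 3.0
tool_pos: [0.4344, 0.189, 0.0713]
tool_rot: [3.141, -0.001, 0.307]
contact_force: [-0.4, 0.3, -0.4]
opening: 0.0557
```

>>> {"fn": "arm_command", "kwargs": {
  "motion": [
    [[0,0,0,0,0,0.04,0.22],[0,0,0,0,0,0.08,0.22],[0,0,0,0,0,0.105,0.22],[0,0,0,0,0,0.105,0.22]]
  ]
}}

```text
time: 3.4
tool_pos: [0.4335, 0.1889, 0.0386]
tool_rot: [-3.142, 0.002, 0.307]
contact_force: [-0.0, -0.6, -0.3]
opening: 0.0562
```

Run:
```python
from cell import robot
import cv2,numpy as np
c=robot.read_camera("scene"); np.savez("pics/scene3.npz",**c)
x,y,w,h=(280,190,90,68)
cv2.imwrite("pics/scene3.png",cv2.resize(c["image"][y:y+h,x:x+w,::-1],None,fx=8,fy=8,interpolation=cv2.INTER_CUBIC))
s=robot.observe(); print(s["tool_pos"],s["contact_force"],s["opening"])
```

```text
[0.43390302 0.18897541 0.03911377] [-0.73546619  0.21658196 -0.12376104] 0.05595161000411553
```

View pics/scene3.png

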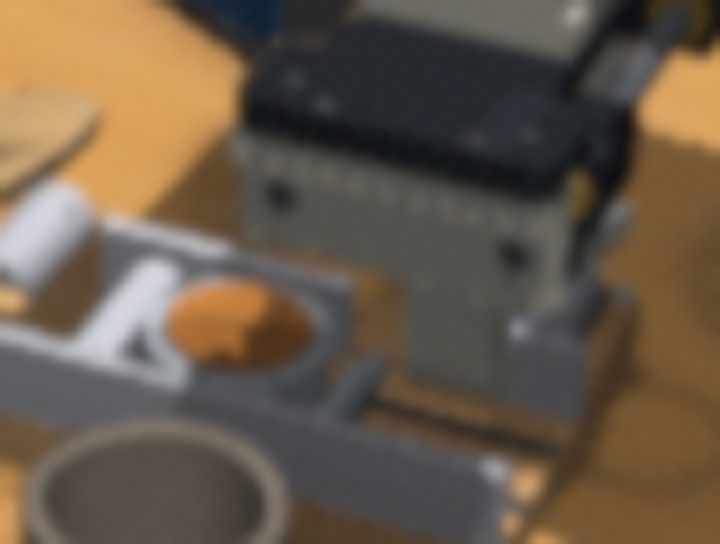

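>>> {"fn": "arm_command", "kwargs": {
  "motion": [
    [[0,0,0,0,0,0.006,0.22],[0,0,0,0,0,0.012,0.22],[0,0,0,0,0,0.018,0.22],[0,0,0,0,0,0.024,0.22],[0,0,0,0,0,0.028,0.22],[0,0,0,0,0,0.028,0.22]]
  ]
}}

```text
time: 4.05
tool_pos: [0.4345, 0.1891, 0.031]
tool_rot: [3.141, -0.001, 0.307]
contact_force: [1.1, 1.6, 1.8]
opening: 0.0558
```

>>> {"fn": "arm_command", "kwargs": {
  "motion": [
    [[0,0,0,0,0,0.005,0.22],[0,0,0,0,0,0.01,0.22],[0,0,0,0,0,0.014,0.22],[0,0,0,0,0,0.017,0.22],[0,0,0,0,0,0.018,0.22],[0,0,0,0,0,0.018,0.22]]
  ]
}}

```text
time: 4.65
tool_pos: [0.4345, 0.1891, 0.0261]
tool_rot: [3.141, -0.001, 0.307]
contact_force: [-0.9, -0.0, 9.1]
opening: 0.0558
```

>>> {"fn": "arm_command", "kwargs": {
  "motion": [
    [[0,0,0,0,0,0.002,0.22],[0,0,0,0,0,0.003,0.22],[0,0,0,0,0,0.003,0.22],[0,0,0,0,0,0.003,0.22],[0,0,0,0,0,0.003,0.22],[0,0,0,0,0,0.003,0.22]]
  ]
}}

```text
time: 5.25
tool_pos: [0.4344, 0.1891, 0.026]
tool_rot: [3.141, -0.001, 0.307]
contact_force: [-2.3, -0.1, 17.8]
opening: 0.0558
```

Run:
```python
from cell import robot
import cv2,numpy as np
from h import *
for n in("scene","top"):
    c=robot.read_camera(n); np.savez(f"pics/{n}4.npz",**c)
    x,y,w,h=(280,190,90,68) if n=="scene" else (250,180,120,100)
    cv2.imwrite(f"pics/{n}4.png",cv2.resize(c["image"][y:y+h,x:x+w,::-1],None,fx=6,fy=6,interpolation=cv2.INTER_CUBIC))
for i in range(3):
    s=robot.observe(); print(s["time"],s["tool_pos"],s["contact_force"],s["torque"],s["opening"])
    robot.read_camera("top")
```

```text
5.35 [0.43445113 0.1891054  0.02592338] [-3.2078347   0.50451334 16.78146246] [-0.53982915  0.25040316  0.11570432] 0.055998870946980264
5.4 [0.43442518 0.18909956 0.02594395] [-2.60306915 -0.40112225 18.22825002] [-0.50168432  0.31616715  0.08471675] 0.05606941360281933
5.45 [0.43443156 0.18907376 0.02592604] [-1.85046844 -0.17720854 18.47443178] [-0.5517249   0.33293208  0.06778882] 0.05609346651707056
```

View pics/scene4.png

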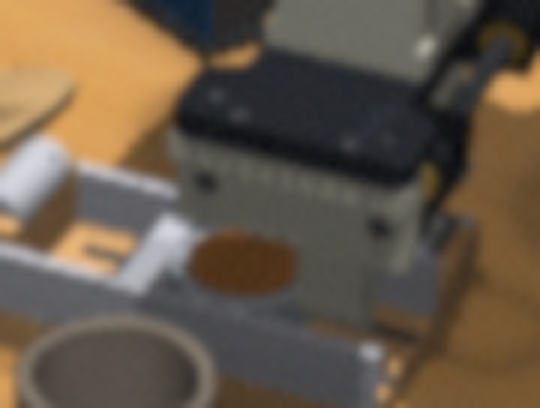

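The cutter has popped and its front rests against the finger, with the disc at about crop (243,262) and the pusher directly behind it. The force along -x is about 2.5 N. I'll check its position before handing in.

Run:
```python
from h import *
from cell import robot
e=np.array([np.cos(.306),np.sin(.306)]);n=np.array([-e[1],e[0]]);o=np.array([.4803,.2357])
for nm in("scene4",):
    c=load(nm); im=c["image"]; hsv=cv2.cvtColor(im,cv2.COLOR_RGB2HSV); P=cloud(c)
    x0,y0,x1,y1=308,224,334,242
    s=hsv[y0:y1,x0:x1]; z=P[y0:y1,x0:x1,2]; print(s[10,12])
    m=((s[...,0]<20)&(s[...,1]>150)&(z>.034)&(z<.046)).astype(np.uint8)
    k,l,st,ce=cv2.connectedComponentsWithStats(m); i=1+np.argmax(st[1:,4]); uv=ce[i]+[x0,y0]
    p=ray(c,uv,.04); d=p[:2]-o; print("disc",uv,st[i],"local",d@e,d@n)
    Q=P[y0:y1,x0:x1][l==i]; A=np.c_[Q[:,:2]-Q[:,:2].mean(0),np.ones(len(Q))]; f_=np.linalg.lstsq(A,Q[:,2],rcond=None)[0]
    print("disc z mean",Q[:,2].mean(),"slope",f_[:2])
c=robot.read_camera("scene"); 
print("image change after",np.abs(c["image"].astype(int)-im).max(axis=2)[215:250,300:345].mean(), robot.observe()["time"], robot.observe()["contact_force"])
# bystanders
for nm in("0","4"):
    c=load("top"+nm); hs=cv2.cvtColor(c["image"],cv2.COLOR_RGB2HSV); m=((hs[...,0]>60)&(hs[...,0]<95)&(hs[...,1]>80)); m[:, :360]=0; m[:230]=0;m[270:]=0
    v,u=np.nonzero(m); print("rubber green px",u.mean() if len(u) else None,v.mean() if len(u) else None,len(u))
```

```text
[ 14 165  79]
disc [319.98076923 233.625     ] [  5   6  15   8 104] local -0.023328591584805065 0.0017379590916798886
disc z mean 0.039509331286996505 slope [0.0016155  0.01288221]
image change after 1.511111111111111 5.55 [-3.00199221 -0.60938764 18.21382084]
rubber green px 377.0 249.78048780487805 41
rubber green px None None 0
```

View pics/top4.png

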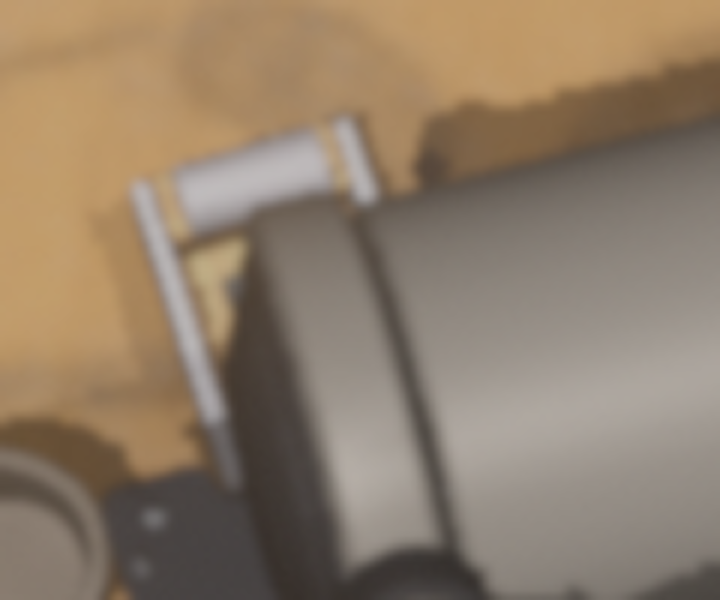

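Run:
```python
from cell import robot
print(robot.hand_in()); s=robot.observe(); print(s["time"],s["tool_pos"],s["contact_force"])
```

```text
the job is handed in; nothing more can be done
None
the job is handed in; nothing more can be done
```

I pressed the release pad fully down with one finger while the other finger stood in the lane. The round cutter popped off its seat and was caught. The job is handed in with the arm still holding, at about 5.6 s on the clock, and no verdict was reported.

**Last checks:**
- **Release pad:** the finger on the pad sits at 25.9 mm above the table, against the hard stop, with about 18 N down.
- **Cutter position:** about 23 mm ahead of its seat and at rest. The disc on top is at 39.5 mm, against 40 mm expected, with a tilt of about 0.01 rad, so it is flat on the lane floor.
- **Spring push:** the cutter pushes on the finger with about 2 to 3 N towards the open end. This matches the spring a little low, because the reading varied by about 1 N. The pusher was seen directly behind the cutter, but its force was not measured separately.
- **Bystanders:** the pot and rib look undisturbed in the pictures. I could not re-check the eraser at the end because the arm hid it from the top camera and I didn't check for it in the scene view. The fingers stayed over the lane and the pad throughout, and no unexpected contact force showed.

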